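# Stir the warming beads and park the stirrer

## Robot

A 7-joint arm with a two-finger parallel gripper is mounted at the origin on the work surface. World frame = base frame: x ahead of the robot, y to its left, z up, the work surface at z = 0. Lengths are in mm, angles in rad, forces in N, time in s.
With the tool pointing down it reaches from about 400 to 875 mm from the base axis. Payload 4.4 kg.
Tool frame: the origin (TCP) lies between the finger pads, 19 mm behind the fingertips; this is the grasp point; z points along the fingers, y is the line along which they close (so a half turn about z gives the same grasp; the last joint's range is limited). The gripper opens to 85 mm and grips with 20 to 120 N. Pads are 22 mm wide; open, the fingers measure 114 mm over their backs; the gripper's body (76 mm by 85 mm) begins 54 mm behind the grasp point. The pads swing forward as they close: fully open they stand 13 mm farther back than shut.
Start: joints at [-1.378, 0.628, 0.038, 1.517, -0.027, 0.996, -0.02], TCP at [166.324, 628.374, 250.013] pointing down, gripper open.
Joint ranges: [-3.06, 3.06], [-0.37, 2.12], [-1.25, 1.32], [0.18, 2.47], [-1.1, 4.24], [0.23, 1.98], [-2.94, 2.94]. Speed limits (rad/s): [2.57, 2.57, 3.14, 3.14, 3.14, 3.14, 3.14].

## Interface

Orientations are given as [roll, pitch, yaw] about the fixed x, y, z axes, in that order (R = Rz(yaw) Ry(pitch) Rx(roll)).
In Python, from cell import status, get_image, ctrl, models gives the robot as it stands.
- The arm moves only by the shell command python3 -m handwheel 'ROWS' [OPENING]. ROWS is JSON, a list of rows, each an object with "delta_pos": the shift along the world's x, y, z in cm, a list of three; "yaw": the turn about the world's z in rad. A call has 1 to 10 rows; each row shifts and turns the commanded pose from where the row before left it; what a row does not reach is not made up. A row lasts 1/12 s, in which the tool goes at most 41.7 mm and 7.16 degrees, less where a joint would pass 70% of its speed; a pose out of reach is approached as far as the arm can. A call is refused whole if a number of a shift passes 4.17 or a number of a turn 0.125, either way. A call with a gripper value outside its range is refused whole. OPENING is the opening, from -1 (shut) to 1 (fully open), set as the call begins (- or left out, the last holds). The fingers move at their own pace and stop on an object; the grip force is fixed at half the most. Time passes only in rows, so rows that do not move let the fingers close. It gives the time, the measured TCP pose, the force, the opening and the grip force at its end, in the units of the state.
- status.read_state(): the state, without advancing time (a new reading comes with each control period).
- get_image(name): name is "side" or "top"; returns a dict with "color" (420x560x3 uint8, red, green, blue), "z_map" (420x560 float32, mm along the optical axis (not along the pixel's ray), 0 where there is no reading), "fx", "fy", "cx", "cy" (pixels), "position" and "rotation" of the camera in the world. Camera axes: x right, y up, looking along -z (the intrinsics and any distortion apply to the point x, -y, -z); pixel columns grow to the right and rows downward; lengths in mm; the calibration is good to about 2 mm. A picture is of the moment at which its call begins.
- ctrl.finish_job(): hands the job in; it is judged then, once.
Trained networks look in a picture, given as the dict that the camera call returned (one of the last four; its "shot" number tells which), for a name from the list of things; names that differ only in an ending like _2 or _b are one class to them, and where a whole thing is asked for, a point or a joint stands for the part that bears it (a point fixed in the world has none). Each returns a list of dicts, best first, with "score" (0 to 1); they miss things now and then, are a little off and sometimes report something else, mostly with a low value. They report only what shows in the picture. A call takes as long as a camera call. They do not tell look-alikes from the thing itself.
- models.boxes_of(picture, name): "rect" ([left, top, right, bottom] in pixels, round what is visible of it).
The state is a dict: "clock": time; "qpos": joint angles; "qd": joint speeds; "tau": joint torques, N m; "eef_pos": TCP position; "tool_rot": TCP orientation; "force": force on the tool from outside, world axes, zero at the start; "torque": the same for the moment, N m; "width": finger opening in mm; "gripper_force": force on a finger pad.
Only numpy, scipy, OpenCV 4.12 (cv2) and the standard library are available. Lean on these libraries where they do the work, as an engineer would, in place of code of your own. Each camera call takes 0.05 s, during which the arm holds its last target. There are 200 camera calls.

## Task

Take the stirrer off the rail and, with its foot close to the bottom of the bead dish, stir the beads round in wide circles, clockwise as seen from above, for two full turns or more, until every bead has been shifted from where it lay. Then hook the stirrer back on the rail at the place where it was hanging, slide it along the rail to the black band without unhooking it, and let go so that it hangs still, centred on the band. Keep all the beads in the dish and leave the other things on the table alone.

Things in the scene. Friction and masses are not known exactly. Their poses are not given: they have to be found in the camera images.
- stirrer: Steel stirring rod, 196 mm tall, about 140 g, hung upright on the rail at the start. Origin at the bottom of its foot, z up the shaft, y parallel to the rail's y, -x to the robot. Round-ended foot 14 mm diameter up to 40 mm, shaft 9 mm diameter up to 110 mm, above it an open hook (see stirrer_hook), and on top a flat grey grip tab (see stirrer_grip).
- stirrer_foot (a point): Bottom of the foot (stirrer's origin). The shaft ends at 110 mm in a level bracket (top face at 114 mm) leading to an upright back plate on the -x side (from x = -18 to -14 mm). The back plate carries the hook, an upside-down V strap 20 mm wide in y, legs at 45 degrees out to x = +-16 mm, inner apex at 152.5 mm, free +x leg's lower edge at 138 mm.
- stirrer_hook (a point): Point in the hook where the bar's axis lies when hung: on the shaft's axis, 144 mm above the foot's bottom; axes as the stirrer. The hook is open to +x, under the free leg of the V (24 mm gap above the bracket). To unhook: raise 18 mm (at least 13, at most 23), then draw level to the stirrer's -x by 35 mm or more. To hook: the reverse.
- stirrer_grip (a point): Where the TCP grips the tab: on the shaft's axis, 184 mm above the foot's bottom, 12 mm below the tab's top. Tab 26 mm in x, 12 mm thick in y, free from 158 to 196 mm above the foot's bottom: grip from above, fingers closing along y.
- rail: White round bar, 12 mm diameter, level, 360 mm long, on two 16 mm posts at y = +-175 mm that end 8 mm above the bar's axis, on a white base plate 90 x 380 x 6 mm. Fixed. Origin at the centre of the base plate's underside on the table; y along the bar, -x towards the robot; it may be turned by up to 0.12 rad.
- rail_mid (a point): Middle of the bar, on its axis, 180 mm above the table; axes as rail. The hanging stirrer's foot is 36 mm above the table.
- mark: Black rubber band round the bar, 30 mm long, 13.6 mm diameter; the stirrer's hook slides freely over it. Origin at its centre on the bar's axis. It lies 0.13 to 0.25 m along the bar from where the stirrer hangs, to either side.
- dish: Warming dish, fixed: white round base 156 mm diameter and 25 mm high (one black knob towards the robot), carrying a straight-sided open steel dish of 124 mm outer and 116 mm inner diameter, rim 83 mm above the table. Origin at the centre of the underside; axes along the world's.
- dish_in (a point): Centre of the dish's flat inner floor, 30 mm above the table; the rim is 53 mm above it.
- bead0_center (a point): Centre of a white ceramic bead, a ball of 20 mm diameter, about 15 g, lying loose on the dish floor (seven in all). It rolls easily.
- bead1_center (a point): Centre of another white ceramic bead, a ball of 20 mm diameter, about 15 g, lying loose on the dish floor (seven in all). It rolls easily.
- bead2_center (a point): Centre of another white ceramic bead, a ball of 20 mm diameter, about 15 g, lying loose on the dish floor (seven in all). It rolls easily.
- bead3_center (a point): Centre of another white ceramic bead, a ball of 20 mm diameter, about 15 g, lying loose on the dish floor (seven in all). It rolls easily.
- bead4_center (a point): Centre of another white ceramic bead, a ball of 20 mm diameter, about 15 g, lying loose on the dish floor (seven in all). It rolls easily.
- bead5_center (a point): Centre of another white ceramic bead, a ball of 20 mm diameter, about 15 g, lying loose on the dish floor (seven in all). It rolls easily.
- bead6_center (a point): Centre of another white ceramic bead, a ball of 20 mm diameter, about 15 g, lying loose on the dish floor (seven in all). It rolls easily.
- cup: Empty steel cup, 68 mm diameter, 70 mm tall, loose, beside the bead dish (to its left or right). Leave alone.
- bottle: Amber bottle, 60 mm diameter, 140 mm tall. Leave alone.
- tape: Roll of paper tape lying flat, 70 mm diameter, 25 mm high. Leave alone.
- forceps: Steel forceps lying flat, 136 mm long. Leave alone.
- pedal: Grey switch box with a yellow top plate and a bail handle, 130 x 110 x 65 mm. Leave alone.
Mind the look-alikes: they are no part of the job. Of the things shaped like the stirrer, the steel one is meant. What is shaped like the dish but orange is not meant.

How it is judged (in metres and radians):
On the way, in this order (a step that is already met when the one before it is completed fails the run):
1. foot down among the beads, in the far side of the dish (z of stirrer_foot in the frame of dish_in below 0.018 m and x of stirrer_foot in the frame of dish_in between 0.015 and 0.06 m and y of stirrer_foot in the frame of dish_in between -0.0145 and 0.0145 m), for 0.02 s.
2. foot comes round to the right side (z of stirrer_foot in the frame of dish_in below 0.018 m and y of stirrer_foot in the frame of dish_in between -0.06 and -0.015 m and x of stirrer_foot in the frame of dish_in between -0.0145 and 0.0145 m), for 0.02 s.
3. foot comes round to the near side (z of stirrer_foot in the frame of dish_in below 0.018 m and x of stirrer_foot in the frame of dish_in between -0.06 and -0.015 m and y of stirrer_foot in the frame of dish_in between -0.0145 and 0.0145 m), for 0.02 s.
4. foot comes round to the left side (z of stirrer_foot in the frame of dish_in below 0.018 m and y of stirrer_foot in the frame of dish_in between 0.015 and 0.06 m and x of stirrer_foot in the frame of dish_in between -0.0145 and 0.0145 m), for 0.02 s.
5. foot comes round to the far side again, every bead lying more than 5 mm from where it began (all of step 1 and distance of each of bead0_center, bead1_center, bead2_center, bead3_center, bead4_center, bead5_center, bead6_center from where it was at the start of the episode above 0.005 m), for 0.02 s.
6. stirrer hooked on the rail again, more than 80 mm from the band (x of stirrer_hook in the frame of rail_mid between -0.008 and 0.008 m and z of stirrer_hook in the frame of rail_mid between -0.008 and 0.008 m and horizontal distance between stirrer_hook and mark above 0.08 m), for 0.1 s.
7. hooked stirrer slides along the rail, 20 to 60 mm from the band (x of stirrer_hook in the frame of rail_mid between -0.01 and 0.01 m and z of stirrer_hook in the frame of rail_mid between -0.01 and 0.01 m and horizontal distance between stirrer_hook and mark between 0.02 and 0.06 m), for 0.02 s.
At the end, for the whole second after the job is handed in: The stirrer hangs on the rail by its hook (hook point within 6 mm of the bar's axis across it and in height), within 12 mm of the band's centre, tilted less than 0.15 rad, at rest; all seven beads are in the dish (x of stirrer_hook in the frame of rail_mid between -0.006 and 0.006 m and z of stirrer_hook in the frame of rail_mid between -0.006 and 0.006 m and horizontal distance between stirrer_hook and mark below 0.012 m and angle between stirrer's own z axis and vertical below 0.15 rad and linear speed of stirrer below 0.03 m/s and contact force between stirrer and rail above 0.3 N and horizontal distance between each of bead0_center, bead1_center, bead2_center, bead3_center, bead4_center, bead5_center, bead6_center and dish_in below 0.058 m and z of each of bead0_center, bead1_center, bead2_center, bead3_center, bead4_center, bead5_center, bead6_center in the frame of dish_in below 0.04 m); the robot touches nothing.
It fails at once if a bead leaves the dish (horizontal distance between any of bead0_center, bead1_center, bead2_center, bead3_center, bead4_center, bead5_center, bead6_center and dish_in above 0.062 m).
It fails at once if another thing on the table is shifted more than 15 mm (distance of any of cup, bottle, tape, forceps, pedal from where it was at the start of the episode above 0.015 m).
It also fails if it takes over 72 s, if anything falls off the work surface, if the arm or the gripper's body presses on something with over 40 N, if the wrist force passes 120 N, or if a joint passes its speed limit or range.

## Working session

There is one attempt and no reset: what is moved stays moved. The work goes in short steps, Python scripts to look and compute and a shell command to move; the robot and the scene stay as the last step left them, time stands still between calls to the robot, and variables do not carry over. Pictures are saved under pics/ and viewed, at most 10 in all, crops included, and the job is handed in when it is done.

```bash
mkdir -p pics; cat > h.py <<'E'
import numpy as np, cv2, pickle
from cell import status, get_image, ctrl, models
def world(p,u,v,z=None):
    z=p["z_map"][int(v),int(u)] if z is None else z
    c=np.array([(u-p["cx"])/p["fx"]*z,-(v-p["cy"])/p["fy"]*z,-z])
    return np.array(p["rotation"])@c+np.array(p["position"])
def cloud(p):
    v,u=np.mgrid[0:p["z_map"].shape[0],0:p["z_map"].shape[1]];z=p["z_map"]
    c=np.stack([(u-p["cx"])/p["fx"]*z,-(v-p["cy"])/p["fy"]*z,-z],-1)
    return c@np.array(p["rotation"]).T+np.array(p["position"])
def save(p,n): cv2.imwrite("pics/"+n,p["color"][:,:,::-1])
E
python3 - <<'E'
from h import *
for n in("top","side"):
    p=get_image(n); save(p,n+"0.png"); pickle.dump(p,open(n+"0.pkl","wb"))
    print(n,[k for k in p],p["fx"],p["cx"],p["cy"],p["position"],np.round(p["rotation"],3).tolist())
    for o in("stirrer","rail","mark","dish","bead0_center","cup","pedal"):
        print(o,[(round(b["score"],2),np.round(b["rect"]).astype(int).tolist()) for b in models.boxes_of(p,o)])
print(status.read_state())
E
```

```text
top ['color', 'z_map', 'fx', 'fy', 'cx', 'cy', 'position', 'rotation', 'shot'] 500.2060470395526 279.1374062402266 205.29121650359508 [ 306.54061244   36.27402916 1468.70391021] [0.121, -0.021, -1.544]
stirrer [(0.78, [298, 260, 362, 275]), (0.55, [259, 132, 276, 138]), (0.47, [318, 131, 334, 149])]
rail [(0.57, [222, 128, 362, 173])]
mark []
dish [(0.72, [305, 190, 332, 213]), (0.68, [90, 264, 148, 313]), (0.58, [219, 177, 272, 227]), (0.32, [229, 127, 365, 170])]
bead0_center [(0.65, [263, 132, 273, 140])]
cup [(0.94, [307, 190, 329, 216])]
pedal [(0.62, [388, 145, 431, 192]), (0.6, [321, 132, 336, 156])]
side ['color', 'z_map', 'fx', 'fy', 'cx', 'cy', 'position', 'rotation', 'shot'] 538.5019079597153 284.97011915463514 213.80447747403153 [-378.73573345 -853.53838057  856.80823264] [1.036, 0.019, -0.789]
stirrer [(0.96, [260, 286, 309, 331])]
rail [(0.89, [287, 158, 396, 269]), (0.2, [356, 170, 371, 239])]
mark [(0.56, [316, 168, 320, 171]), (0.31, [240, 202, 291, 252])]
dish [(0.72, [239, 202, 294, 254]), (0.55, [288, 160, 394, 270])]
bead0_center []
cup [(0.8, [308, 241, 333, 278])]
pedal []
{'clock': 0.8, 'qpos': array([-1.37779881,  0.62837149,  0.03849771,  1.51743699, -0.02696977,
        0.99631093, -0.02004166]), 'qd': array([ 0.0001374 , -0.00158712,  0.00066552, -0.0005907 ,  0.00053204,
       -0.00212633,  0.00011232]), 'tau': array([-1.13336646e-03, -5.63209891e+01,  1.22547548e+00, -1.93769503e+01,
        1.11356316e-02,  1.49020994e-03,  5.33801323e-07]), 'eef_pos': array([166.32710116, 628.35151074, 250.02001795]), 'tool_rot': array([-3.14158383e+00, -1.28812068e-05,  2.88274592e+00]), 'force': array([-0.41906481,  0.39507911, -0.6370461 ]), 'torque': array([-0.00028749, -0.00980145, -0.02726674]), 'gripper_force': 0.0, 'width': 85.26419803052697}
```

View pics/top0.png

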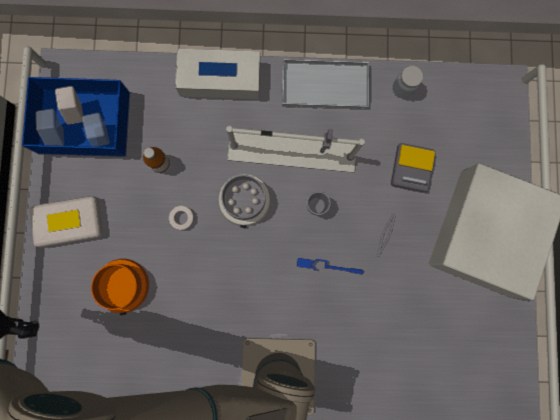

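View pics/side0.png

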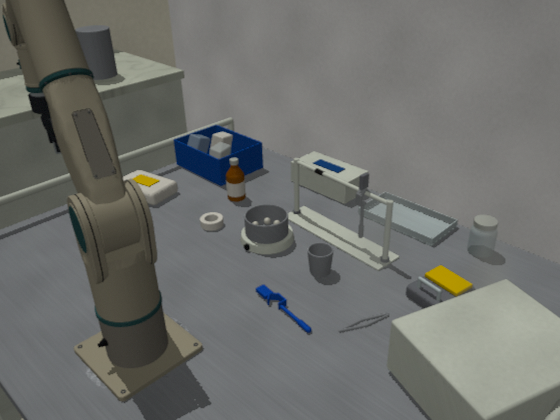

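The top view shows the rail from (229,128) to (362,142). The steel stirrer hangs at about (327,140), the band is at (266,133), the steel dish at (244,200) and the cup at (319,205). The blue stirrer and the orange dish are the look-alikes. In the side view the stirrer is at (364,205) and the band at (319,171).

```bash
cat > fix.py <<'E'
s=open("h.py").read()
s=s.replace('def world','from scipy.spatial.transform import Rotation as Ro\ndef R_(p): return Ro.from_euler("xyz",p["rotation"]).as_matrix()\ndef world',1).replace('np.array(p["rotation"])@','R_(p)@').replace('np.array(p["rotation"]).T','R_(p).T')
s+='''
def onplane(p,u,v,z):
    o=np.array(p["position"]);d=world(p,u,v,1.0)-o
    return o+d*(z-o[2])/d[2]
def proj(p,X):
    c=(np.atleast_2d(X)-np.array(p["position"]))@R_(p)
    return np.stack([p["cx"]+p["fx"]*c[:,0]/-c[:,2],p["cy"]-p["fy"]*c[:,1]/-c[:,2]],-1)
def tri(p,a,q,b):
    A=[];B=[]
    for P,(u,v) in((p,a),(q,b)):
        o=np.array(P["position"]);d=world(P,u,v,1.0)-o;d/=np.linalg.norm(d);M=np.eye(3)-np.outer(d,d);A.append(M);B.append(M@o)
    x=np.linalg.lstsq(np.vstack(A),np.hstack(B),rcond=None);return x[0],x[1]
'''
open("h.py","w").write(s)
E
python3 fix.py; python3 - <<'E'
from h import *
t=pickle.load(open("top0.pkl","rb"));s=pickle.load(open("side0.pkl","rb"))
for n,(u0,v0,u1,v1),p in(("t",(215,115,375,235),t),("s",(235,150,405,280),s)):
    im=cv2.resize(p["color"][v0:v1,u0:u1],None,fx=4.7 if n=="t" else 4.6,fy=4.7 if n=="t" else 4.6,interpolation=cv2.INTER_CUBIC)
    cv2.imwrite("pics/crop_%s.png"%n,im[:,:,::-1])
for p in(t,s):
    C=cloud(p)
    ok=(C[...,0]>450)&(C[...,0]<760)&(C[...,1]>-250)&(C[...,1]<250)&(p["z_map"]>0)
    b=ok&(C[...,2]>172)&(C[...,2]<198); P=C[b];
    print(len(P)); 
    for y in range(-250,250,20):
        m=(P[:,1]>y)&(P[:,1]<=y+20)
        if m.sum(): print(y,m.sum(),np.round(np.median(P[m],0),1),np.round(P[m].max(0)[2],1))
    b=ok&(C[...,2]>202); print("tab",b.sum(),np.round(np.median(C[b],0),1),np.round(C[b].min(0)),np.round(C[b].max(0)))
    d=ok&(C[...,2]>78)&(C[...,2]<88)&(C[...,0]<620); P=C[d]
    P=P[np.abs(P[:,1]-115)<90]
    print("rim",len(P),np.round(P.min(0)),np.round(P.max(0)),np.round(P.mean(0)))
    print("table",np.round(np.median(C[(C[...,0]>400)&(C[...,0]<450)&(np.abs(C[...,1])<100)][:,2]),1))
E
```

```text
680
-210 43 [ 637.7 -197.8  185.8] 192.7
-190 31 [ 637.7 -179.5  184.8] 191.7
-170 38 [ 639.3 -160.2  184.2] 190.3
-150 35 [ 640.8 -139.6  184.1] 188.5
-130 29 [ 636.7 -119.3  183.2] 190.5
-110 53 [ 640.8 -102.3  183.7] 197.8
-90 38 [645.  -80.5 183.9] 191.5
-70 35 [646.6 -58.4 184.2] 188.5
-50 33 [647.  -39.2 184. ] 193.8
-30 36 [649.  -21.  183.2] 188.8
-10 34 [6.504e+02 1.000e-01 1.835e+02] 188.2
10 36 [651.6  21.3 185.6] 188.2
30 36 [652.3  39.8 184.7] 191.5
50 39 [653.7  58.4 184.4] 193.8
70 37 [656.4  81.8 183.3] 192.0
90 32 [656.8 100.6 183.9] 188.9
110 36 [657.5 118.9 185. ] 189.4
130 41 [659.1 142.4 185.4] 192.7
150 18 [660.5 152.7 186.6] 191.4
tab 67 [ 640.6 -110.   229.8] [ 630. -116.  203.] [ 655. -104.  235.]
rim 146 [450.  51.  78.] [560. 175.  88.] [512. 115.  83.]
table -0.2
583
-210 58 [ 632.3 -200.8  183.7] 192.1
-190 31 [ 635.5 -177.6  183. ] 187.9
-170 30 [ 636.4 -160.   184.7] 188.2
-150 30 [ 637.8 -139.2  183.7] 188.9
-130 75 [ 637.7 -116.9  185.5] 197.9
-110 37 [ 631.6 -102.9  183.6] 197.2
-90 28 [641.5 -81.  183.8] 189.6
-70 28 [642.6 -59.5 184.5] 190.4
-50 26 [645.7 -37.9 183.5] 189.6
-30 26 [645.7 -19.  182.8] 188.4
-10 26 [ 6.472e+02 -2.000e-01  1.846e+02] 189.9
10 22 [647.7  21.2 183.4] 189.7
30 29 [648.8  41.6 185.3] 192.2
50 23 [650.   60.1 183.1] 191.3
70 23 [650.3  80.4 185.9] 188.8
90 22 [652.6  99.6 184.1] 188.8
110 21 [655.  122.4 185.2] 189.4
130 32 [655.7 142.4 183.8] 190.6
150 16 [655.  154.1 185.4] 189.6
tab 119 [ 637.8 -112.9  219.9] [ 627. -118.  202.] [ 657. -103.  235.]
rim 184 [450.  50.  78.] [560. 176.  88.] [510. 113.  82.]
table 2.2
```

View pics/crop_t.png

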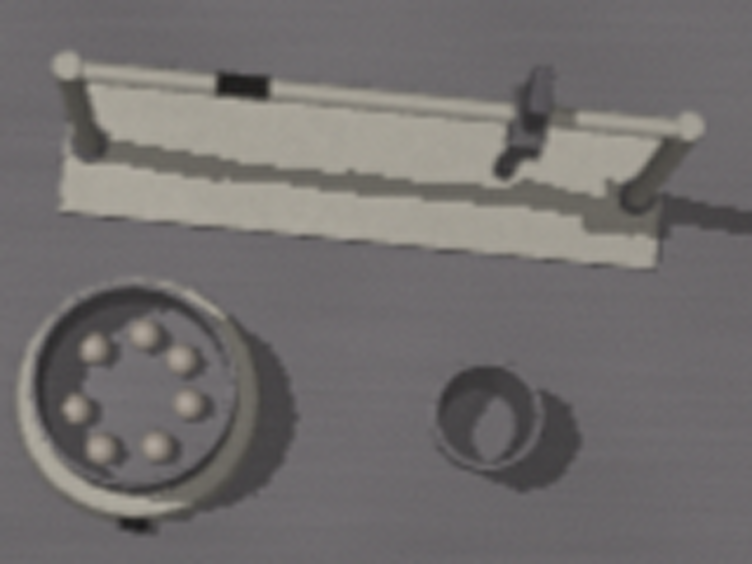

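View pics/crop_s.png

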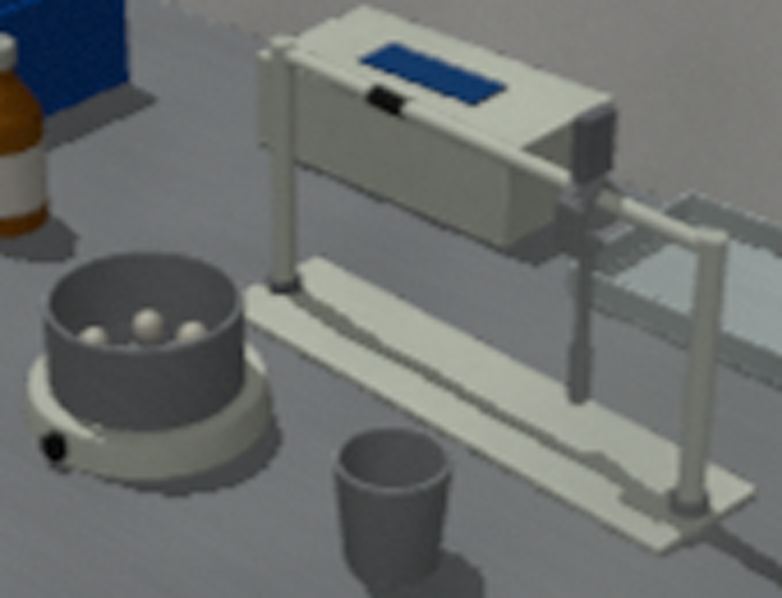

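The top crop shows seven beads in a ring round crop (133,392), the band centre at (242,85) and the tab top at (541,75). The side crop has the band at (386,99) and the tab clear above the bar. Next I fit these positions.

```bash
python3 - <<'E'
from h import *
from scipy.optimize import least_squares
t=pickle.load(open("top0.pkl","rb"));s=pickle.load(open("side0.pkl","rb"))
T=lambda x,y:(215+x/4.7-.4,115+y/4.7-.4)
S=lambda x,y:(235+x/4.6-.4,150+y/4.6-.4)
print("band",tri(t,T(242,85),s,S(386,99)))
print("postL",tri(t,T(67,67),s,S(284,45)),"postR",tri(t,T(689,126),s,S(711,236)))
def dark(p,u0,v0,u1,v1):
    g=p["color"][v0:v1,u0:u1].max(2);m=g<45;v,u=np.nonzero(m);return u.mean()+u0,v.mean()+v0,m.sum()
bt=dark(t,256,126,276,140);bs=dark(s,308,162,328,180);print(bt,bs,tri(t,bt[:2],s,bs[:2]),onplane(t,*bt[:2],183),onplane(s,*bs[:2],182))
cs=[T(*q) for q in((95,348),(145,333),(183,358),(190,404),(158,445),(102,448),(77,408))]
b=np.array([onplane(t,*c,42) for c in cs]);print(np.round(b),b.mean(0))
for n,p in(("t",t),("s",s)):
    C=cloud(p);d=(C[...,2]>76)&(C[...,2]<90)&(np.hypot(C[...,0]-512,C[...,1]-113)<72)&(p["z_map"]>0);P=C[d]
    f=least_squares(lambda q:np.hypot(P[:,0]-q[0],P[:,1]-q[1])-60,[512,113],loss="soft_l1",f_scale=2);print(n,"rim",f.x,len(P))
    d=(C[...,2]>202)&(C[...,2]<240)&(np.hypot(C[...,0]-642,C[...,1]+110)<40);P=C[d]
    print("tab",P.mean(0),[np.round(np.percentile(P,q,axis=0)) for q in(3,97)])
    # bar pixel: brightness centroid per column across the bar
    d=(C[...,2]>176)&(C[...,2]<190)&(C[...,1]>-70)&(C[...,1]<60)&(C[...,0]>630)&(C[...,0]<665);P=C[d];k=np.polyfit(P[:,1],P[:,0],1);print("bar",k,P[:,2].mean())
    v,u=np.nonzero(d);Q=np.array([onplane(p,a+.5,b_+.5,181) for a,b_ in zip(u-.5,v-.5)]);print("bar plane",np.polyfit(Q[:,1],Q[:,0],1))
tp=[T(533,72),T(550,72)]
print("tabtop",[onplane(t,*c,232) for c in tp])
E
```

```text
band (array([654.31553974,  53.79060485, 182.36116747]), array([4.56099132]))
postL (array([662.04111446, 150.55595905, 185.45048932]), array([0.32859578])) postR (array([ 638.17290633, -197.41041084,  188.04554102]), array([0.8626244]))
(np.float64(265.6875), np.float64(132.6875), np.int64(32)) (np.float64(318.32), np.float64(171.52), np.int64(25)) (array([654.7511136 ,  54.87519805, 180.59114615]), array([4.58441051])) [655.25614331  53.82527792 183.        ] [651.09173159  53.62611953 182.        ]
[[525. 140.  42.]
 [536. 109.  42.]
 [521.  86.  42.]
 [493.  80.  42.]
 [467.  99.  42.]
 [464. 133.  42.]
 [488. 149.  42.]] [499.00458184 113.67770213  42.        ]
t rim [498.0753346  112.69912826] 171
tab [ 641.21357789 -109.56794091  226.21624173] [array([ 631., -116.,  206.]), array([ 655., -104.,  235.])]
bar [6.37553555e-02 6.50610978e+02] 183.84960251956286
bar plane [6.57936300e-02 6.51389957e+02]
s rim [496.06876077 113.01659903] 223
tab [ 639.23551234 -111.87304777  219.8963338 ] [array([ 628., -118.,  203.]), array([ 655., -103.,  234.])]
bar [5.69593385e-02 6.46885868e+02] 183.6658384284469
bar plane [8.37373996e-02 6.50869302e+02]
tabtop [array([ 654.39996539, -104.96310112,  232.        ]), array([ 654.70482783, -114.17998453,  232.        ])]
```

```bash
R='x'; python3 -m handwheel '[{"delta_pos":[2,-3.1,0.4],"yaw":0.02},{"delta_pos":[2,-3.1,0.4],"yaw":0.02},{"delta_pos":[2,-3.1,0.4],"yaw":0.02},{"delta_pos":[2,-3.1,0.4],"yaw":0.02},{"delta_pos":[2,-3.1,0.4],"yaw":0.02},{"delta_pos":[2,-3.1,0.4],"yaw":0.02},{"delta_pos":[2,-3.1,0.4],"yaw":0.02},{"delta_pos":[2,-3.1,0.4],"yaw":0.02},{"delta_pos":[2,-3.1,0.4],"yaw":0.02},{"delta_pos":[2,-3.1,0.4],"yaw":0.014}]' 1
python3 -m handwheel '[{"delta_pos":[2,-3.1,0],"yaw":0},{"delta_pos":[2,-3.1,0],"yaw":0},{"delta_pos":[2,-3.1,0],"yaw":0},{"delta_pos":[2,-3.1,0],"yaw":0},{"delta_pos":[2,-3.1,0],"yaw":0},{"delta_pos":[2,-3.1,0],"yaw":0},{"delta_pos":[2,-3.1,0],"yaw":0},{"delta_pos":[2,-3.1,0],"yaw":0},{"delta_pos":[2,-3.1,0],"yaw":0},{"delta_pos":[2,-3.1,0],"yaw":0}]'
```

```text
clock: 1.63
eef_pos: [367.1, 316.8, 290.5]
tool_rot: [3.141, 0.0, 3.078]
force: [1.0, -0.2, -0.3]
width: 85.4
gripper_force: 0.0
clock: 2.47
eef_pos: [567.1, 6.7, 290.3]
tool_rot: [3.141, 0.0, 3.077]
force: [0.5, 1.0, -0.8]
width: 85.5
gripper_force: 0.0
```

```bash
python3 -m handwheel '[{"delta_pos":[1.88,-2.93,0],"yaw":0},{"delta_pos":[1.88,-2.93,0],"yaw":0},{"delta_pos":[1.88,-2.93,0],"yaw":0},{"delta_pos":[1.9,-2.93,0],"yaw":0},{"delta_pos":[0,0,-2],"yaw":0},{"delta_pos":[0,0,-2],"yaw":0},{"delta_pos":[0,0,-2],"yaw":0},{"delta_pos":[0,0,-1],"yaw":0},{"delta_pos":[0,0,0],"yaw":0}]'
python3 - <<'E'
from h import *
p=get_image("top");q=get_image("side")
im=np.hstack([cv2.resize(p["color"][110:190,280:380],(500,400),interpolation=2),cv2.resize(q["color"][150:270,330:405],(250,400),interpolation=2)])
cv2.imwrite("pics/g1.png",im[:,:,::-1])
E
```

```text
clock: 3.22
eef_pos: [640.1, -108.4, 217.4]
tool_rot: [3.141, -0.005, 3.077]
force: [-0.0, 0.2, 0.3]
width: 85.5
gripper_force: 0.0
```

View pics/g1.png

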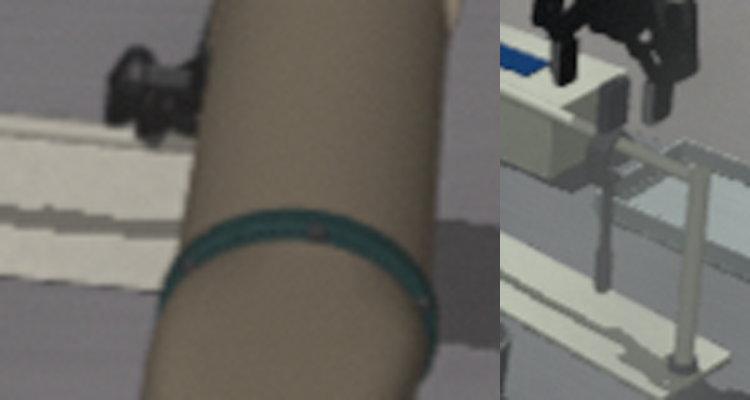

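The tab stands between the two open fingers, as wanted. Now I let the arm settle and close.

```bash
python3 -m handwheel '[{"delta_pos":[0,0,0],"yaw":0},{"delta_pos":[0,0,0],"yaw":0}]'
```

```text
clock: 3.48
eef_pos: [642.6, -108.8, 221.6]
tool_rot: [-3.141, 0.003, 3.077]
force: [-0.1, -0.3, 0.3]
width: 85.8
gripper_force: 0.0
```

```bash
python3 -m handwheel '[{"delta_pos":[0,-0.1,0],"yaw":0},{"delta_pos":[0,0,0],"yaw":0},{"delta_pos":[0,0,0],"yaw":0},{"delta_pos":[0,0,0],"yaw":0},{"delta_pos":[0,0,0],"yaw":0},{"delta_pos":[0,0,0],"yaw":0},{"delta_pos":[0,0,0],"yaw":0},{"delta_pos":[0,0,0],"yaw":0}]' -1; sleep 0; python3 -c "
from h import *
print(status.read_state())"
```

```text
clock: 4.15
eef_pos: [641.7, -109.9, 220.2]
tool_rot: [-3.141, 0.0, 3.077]
force: [-0.6, -1.4, 1.4]
width: 11.3
gripper_force: 59.5
{'clock': 4.15, 'qpos': array([ 0.06396647,  0.66256046,  0.10670857,  1.54773116, -0.08134975,
        0.93558149,  1.70245356]), 'qd': array([-3.95227897e-04, -1.27437320e-03, -7.51666327e-04,  3.61053517e-05,
        1.36718132e-04,  3.77317471e-04, -2.12865087e-03]), 'tau': array([-2.11556288e-01, -5.62192476e+01,  2.01305978e+00, -1.83487022e+01,
       -7.97140645e-02, -1.33617623e-01,  4.54675639e-03]), 'eef_pos': array([ 641.73405897, -109.92748347,  220.1543865 ]), 'tool_rot': array([-3.14148110e+00,  5.77318945e-05,  3.07669781e+00]), 'force': array([-0.58320378, -1.44290612,  1.37478902]), 'torque': array([-0.0701438 ,  0.11521694, -0.0352668 ]), 'gripper_force': 59.4956374168396, 'width': 11.276238863709589}
```

```bash
python3 -m handwheel '[{"delta_pos":[0,0,0.4],"yaw":0},{"delta_pos":[0,0,0.5],"yaw":0},{"delta_pos":[0,0,0.5],"yaw":0},{"delta_pos":[0,0,0.4],"yaw":0},{"delta_pos":[0,0,0],"yaw":0},{"delta_pos":[0,0,0],"yaw":0}]'; python3 -m handwheel '[{"delta_pos":[-0.6,0.04,0],"yaw":0},{"delta_pos":[-1.2,0.08,0],"yaw":0},{"delta_pos":[-1.4,0.09,0],"yaw":0},{"delta_pos":[-1.4,0.09,0],"yaw":0},{"delta_pos":[-1.4,0.09,0],"yaw":0},{"delta_pos":[0,0,0],"yaw":0},{"delta_pos":[0,0,0],"yaw":0}]'
```

```text
clock: 4.65
eef_pos: [641.9, -109.9, 238.4]
tool_rot: [-3.142, 0.001, 3.077]
force: [-0.4, 0.5, -1.9]
width: 11.4
gripper_force: 59.2
clock: 5.23
eef_pos: [581.2, -106.0, 238.1]
tool_rot: [3.142, -0.0, 3.076]
force: [-0.4, 0.5, -1.1]
width: 11.1
gripper_force: 59.1
```

```bash
python3 -m handwheel '[{"delta_pos":[0,0,2],"yaw":0},{"delta_pos":[0,0,2],"yaw":0},{"delta_pos":[-0.4,1.0,2],"yaw":0},{"delta_pos":[-1,2.6,0],"yaw":0},{"delta_pos":[-1.2,3.1,0],"yaw":0},{"delta_pos":[-1.2,3.1,0],"yaw":0},{"delta_pos":[-1.2,3.1,0],"yaw":0},{"delta_pos":[-1.2,3.1,0],"yaw":0},{"delta_pos":[-1.2,3.1,0],"yaw":0},{"delta_pos":[-1,2.8,0],"yaw":0}]';  python3 -m handwheel '[{"delta_pos":[0,0,0],"yaw":0},{"delta_pos":[0,0,0],"yaw":0},{"delta_pos":[0,0,0],"yaw":0}]'
python3 - <<'E'
from h import *
p=get_image("top");q=get_image("side");pickle.dump(q,open("s2.pkl","wb"))
im=np.hstack([cv2.resize(p["color"][170:240,210:310],(400,280),interpolation=2),cv2.resize(q["color"][130:270,220:320],(400,560),interpolation=2)[140:420] if 0 else cv2.resize(q["color"][180:260,210:324],(400,280),interpolation=2)])
cv2.imwrite("pics/g2.png",im[:,:,::-1])
E
```

```text
clock: 6.07
eef_pos: [497.5, 115.5, 298.2]
tool_rot: [3.141, 0.001, 3.078]
force: [0.5, 0.2, -1.8]
width: 11.4
gripper_force: 59.1
clock: 6.32
eef_pos: [498.6, 112.7, 298.1]
tool_rot: [-3.141, 0.001, 3.077]
force: [-0.7, -0.6, -1.2]
width: 11.3
gripper_force: 59.2
```

View pics/g2.png

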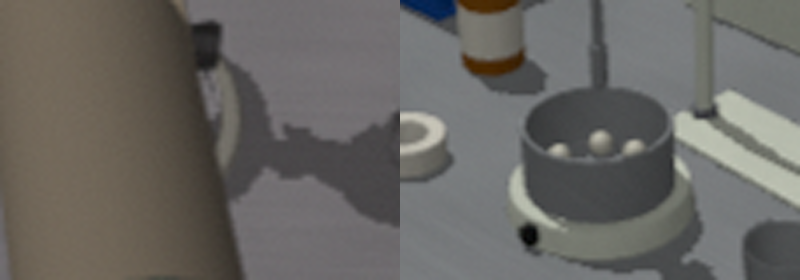

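The foot shows upright above the dish at crop (598,85), and nothing has been disturbed. I compare that with the projection.

```bash
python3 -c "
from h import *
s=pickle.load(open('s2.pkl','rb'))
print(proj(s,[[499.5,112.7,114],[498,113,83],[498-62,113,83],[498,113-62,83],[498,113+62,83]]), 210+198/400*114,180+85/280*80)
C=cloud(s);m=(C[...,2]>105)&(C[...,2]<150)&(np.hypot(C[...,0]-498,C[...,1]-113)<30)
P=C[m];print(len(P),np.median(P,0),P[:,2].min())"
```

```text
[[265.915022   204.88070168]
 [265.86630209 214.60143845]
 [249.48461135 223.05862267]
 [281.40760617 222.46638196]
 [251.08488699 207.12104979]] 266.43 204.28571428571428
50 [497.59215158 108.78190904 134.26853686] 117.69996121699648
```

```bash
python3 -m handwheel '[{"delta_pos":[-0.1,0,-1.5],"yaw":0},{"delta_pos":[0,0,-2],"yaw":0},{"delta_pos":[0,0,-2],"yaw":0},{"delta_pos":[0,0,-1.5],"yaw":0},{"delta_pos":[0,0,-0.5],"yaw":0},{"delta_pos":[0,0,0],"yaw":0},{"delta_pos":[0,0,0],"yaw":0}]'
```

```text
clock: 7.0
eef_pos: [497.4, 112.4, 223.4]
tool_rot: [-3.142, 0.001, 3.075]
force: [0.5, 0.4, -1.7]
width: 10.9
gripper_force: 59.2
```

```bash
python3 -m handwheel '[{"delta_pos":[0.6,0,0],"yaw":0},{"delta_pos":[0.7,0,0],"yaw":0},{"delta_pos":[0.7,0,0],"yaw":0},{"delta_pos":[0.7,0,0],"yaw":0},{"delta_pos":[0,0,0],"yaw":0},{"delta_pos":[0,0,0],"yaw":0}]'
python3 -m handwheel '[{"delta_pos":[-0.13,-0.83,0],"yaw":0},{"delta_pos":[-0.38,-0.75,0],"yaw":0},{"delta_pos":[-0.6,-0.6,0],"yaw":0},{"delta_pos":[-0.75,-0.38,0],"yaw":0},{"delta_pos":[-0.83,-0.13,0],"yaw":0},{"delta_pos":[-0.83,0.13,0],"yaw":0},{"delta_pos":[-0.75,0.38,0],"yaw":0},{"delta_pos":[-0.6,0.6,0],"yaw":0},{"delta_pos":[-0.38,0.75,0],"yaw":0},{"delta_pos":[-0.13,0.83,0],"yaw":0}]'
python3 -m handwheel '[{"delta_pos":[0.13,0.83,0],"yaw":0},{"delta_pos":[0.38,0.75,0],"yaw":0},{"delta_pos":[0.6,0.6,0],"yaw":0},{"delta_pos":[0.75,0.38,0],"yaw":0},{"delta_pos":[0.83,0.13,0],"yaw":0},{"delta_pos":[0.83,-0.13,0],"yaw":0},{"delta_pos":[0.75,-0.38,0],"yaw":0},{"delta_pos":[0.6,-0.6,0],"yaw":0},{"delta_pos":[0.38,-0.75,0],"yaw":0},{"delta_pos":[0.13,-0.83,0],"yaw":0}]'
```

```text
clock: 7.5
eef_pos: [524.3, 113.0, 223.0]
tool_rot: [3.142, 0.0, 3.076]
force: [-0.0, -0.7, -1.3]
width: 11.4
gripper_force: 59.2
clock: 8.33
eef_pos: [469.0, 114.3, 223.1]
tool_rot: [3.141, -0.0, 3.078]
force: [0.2, -0.1, -0.9]
width: 11.2
gripper_force: 59.2
clock: 9.17
eef_pos: [524.5, 111.6, 222.9]
tool_rot: [-3.141, 0.0, 3.076]
force: [-0.7, -0.1, -1.0]
width: 10.9
gripper_force: 59.2
```

```bash

python3 -m handwheel '[{"delta_pos":[-0.13,-0.83,0],"yaw":0},{"delta_pos":[-0.38,-0.75,0],"yaw":0},{"delta_pos":[-0.6,-0.6,0],"yaw":0},{"delta_pos":[-0.75,-0.38,0],"yaw":0},{"delta_pos":[-0.83,-0.13,0],"yaw":0},{"delta_pos":[-0.83,0.13,0],"yaw":0},{"delta_pos":[-0.75,0.38,0],"yaw":0},{"delta_pos":[-0.6,0.6,0],"yaw":0},{"delta_pos":[-0.38,0.75,0],"yaw":0},{"delta_pos":[-0.13,0.83,0],"yaw":0}]'
python3 -m handwheel '[{"delta_pos":[0.13,0.83,0],"yaw":0},{"delta_pos":[0.38,0.75,0],"yaw":0},{"delta_pos":[0.6,0.6,0],"yaw":0},{"delta_pos":[0.75,0.38,0],"yaw":0},{"delta_pos":[0.83,0.13,0],"yaw":0},{"delta_pos":[0.83,-0.13,0],"yaw":0},{"delta_pos":[0.75,-0.38,0],"yaw":0},{"delta_pos":[0.6,-0.6,0],"yaw":0},{"delta_pos":[0.38,-0.75,0],"yaw":0},{"delta_pos":[0.13,-0.83,0],"yaw":0}]'
python3 -m handwheel '[{"delta_pos":[-0.13,-0.83,0],"yaw":0},{"delta_pos":[-0.38,-0.75,0],"yaw":0},{"delta_pos":[-0.6,-0.6,0],"yaw":0},{"delta_pos":[-0.75,-0.38,0],"yaw":0},{"delta_pos":[-0.83,-0.13,0],"yaw":0},{"delta_pos":[-0.83,0.13,0],"yaw":0},{"delta_pos":[-0.75,0.38,0],"yaw":0},{"delta_pos":[-0.6,0.6,0],"yaw":0},{"delta_pos":[-0.38,0.75,0],"yaw":0},{"delta_pos":[-0.13,0.83,0],"yaw":0}]'
python3 -m handwheel '[{"delta_pos":[0.13,0.83,0],"yaw":0},{"delta_pos":[0.38,0.75,0],"yaw":0},{"delta_pos":[0.6,0.6,0],"yaw":0},{"delta_pos":[0.75,0.38,0],"yaw":0},{"delta_pos":[0.83,0.13,0],"yaw":0},{"delta_pos":[0.83,-0.13,0],"yaw":0},{"delta_pos":[0.75,-0.38,0],"yaw":0},{"delta_pos":[0.6,-0.6,0],"yaw":0},{"delta_pos":[0.38,-0.75,0],"yaw":0},{"delta_pos":[0.13,-0.83,0],"yaw":0}]'
python3 -m handwheel '[{"delta_pos":[0,0,0],"yaw":0},{"delta_pos":[0,0,0],"yaw":0},{"delta_pos":[0,0,0],"yaw":0}]'
python3 -m handwheel '[{"delta_pos":[-0.9,0,0],"yaw":0},{"delta_pos":[-0.9,0,0],"yaw":0},{"delta_pos":[0,0,2],"yaw":0},{"delta_pos":[0,0,2],"yaw":0},{"delta_pos":[0,0,2],"yaw":0},{"delta_pos":[0,0,1.5],"yaw":0},{"delta_pos":[1,-2.6,0],"yaw":0},{"delta_pos":[1.2,-3.1,0],"yaw":0},{"delta_pos":[1.2,-3.1,0],"yaw":0},{"delta_pos":[1.2,-3.1,0],"yaw":0}]'
```

```text
clock: 10.0
eef_pos: [469.1, 114.4, 223.1]
tool_rot: [3.141, -0.0, 3.078]
force: [-0.1, 0.7, -1.3]
width: 11.0
gripper_force: 59.2
clock: 10.83
eef_pos: [524.5, 111.6, 222.9]
tool_rot: [-3.141, 0.0, 3.076]
force: [0.5, 0.2, -1.4]
width: 10.9
gripper_force: 59.2
clock: 11.67
eef_pos: [469.1, 114.4, 223.1]
tool_rot: [3.141, -0.0, 3.078]
force: [0.7, 0.4, -1.6]
width: 11.3
gripper_force: 59.2
clock: 12.5
eef_pos: [524.5, 111.6, 222.9]
tool_rot: [-3.141, 0.0, 3.076]
force: [-0.9, -1.0, -1.6]
width: 11.2
gripper_force: 59.2
clock: 12.75
eef_pos: [523.4, 113.0, 223.1]
tool_rot: [3.141, -0.0, 3.076]
force: [-1.0, 0.1, -1.1]
width: 11.4
gripper_force: 59.2
clock: 13.58
eef_pos: [550.8, -6.2, 298.2]
tool_rot: [3.141, -0.001, 3.079]
force: [0.5, 0.3, -2.5]
width: 10.7
gripper_force: 59.2
```

```bash
python3 -m handwheel '[{"delta_pos":[1,-3.1,0],"yaw":0},{"delta_pos":[1,-3.1,0],"yaw":0},{"delta_pos":[0.8,-2.6,0],"yaw":0},{"delta_pos":[0.25,-1.0,0],"yaw":0},{"delta_pos":[0,0,0],"yaw":0},{"delta_pos":[0,0,0],"yaw":0},{"delta_pos":[0,0,0],"yaw":0}]'
python3 - <<'E'
from h import *
p=get_image("top");q=get_image("side");pickle.dump((p,q),open("s3.pkl","wb"))
im=np.hstack([cv2.resize(p["color"][170:235,210:280],(400,370),interpolation=2),cv2.resize(q["color"][140:270,240:380],(398,370),interpolation=2)])
cv2.imwrite("pics/g3.png",im[:,:,::-1])
E
```

```text
clock: 14.17
eef_pos: [581.6, -101.3, 297.9]
tool_rot: [3.14, -0.001, 3.079]
force: [0.4, 0.5, -1.1]
width: 11.4
gripper_force: 59.2
```

View pics/g3.png

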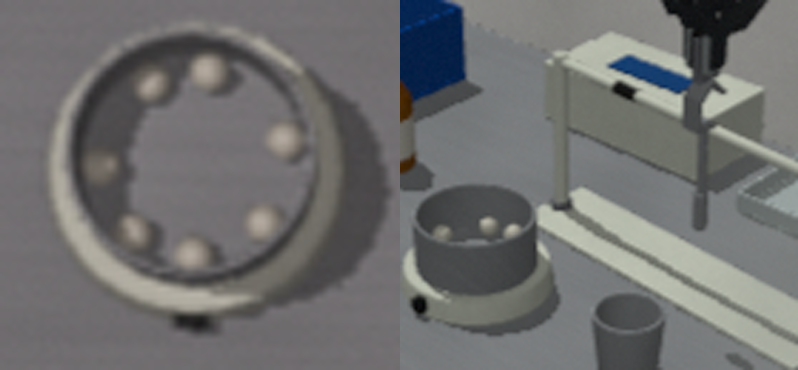

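All seven beads now lie out by the wall: (153,84), (209,72), (286,140), (264,221), (194,252), (136,231), (100,166) in the crop. I compare these with where they started.

```bash
python3 -c "
from h import *
p,q=pickle.load(open('s3.pkl','rb'))
b0=np.array([[525,140],[536,109],[521,86],[493,80],[467,99],[464,133],[488,149]])
b1=np.array([onplane(p,210+x/5.714-.4,170+y/5.69-.4,42)[:2] for x,y in((153,84),(209,72),(286,140),(264,221),(194,252),(136,231),(100,166))])
print(np.round(b1),np.round(np.hypot(*(b1-[498,113]).T)));print(np.round(np.linalg.norm(b0[:,None]-b1[None],axis=2)))"
```

```text
[[538. 136.]
 [545. 108.]
 [511.  68.]
 [470.  77.]
 [453. 112.]
 [463. 141.]
 [495. 161.]] [46. 47. 47. 45. 45. 45. 48.]
[[14. 38. 74. 84. 77. 62. 36.]
 [27.  9. 48. 73. 83. 80. 66.]
 [52. 32. 21. 52. 73. 80. 79.]
 [71. 59. 22. 23. 51. 68. 81.]
 [80. 78. 54. 22. 19. 42. 68.]
 [74. 85. 81. 56. 24.  8. 42.]
 [52. 70. 85. 74. 51. 26. 14.]]
```

```bash
python3 -c "
from h import *
p,q=pickle.load(open('s3.pkl','rb'));t=pickle.load(open('top0.pkl','rb'))
def beads(p,init):
    g=cv2.GaussianBlur(p['color'],(0,0),.6).astype(float);out=[]
    C=cloud(p)
    for X in init:
        u,v=proj(p,[[X[0],X[1],42]])[0]
        for _ in range(8):
            vv,uu=np.mgrid[int(v)-6:int(v)+8,int(u)-6:int(u)+8];m=np.hypot(uu-u,vv-v)<4.2
            c=g[vv,uu];w=np.clip((c[...,0]-c[...,2]*0.98),0,None)*m   # warm tint
            u,v=(uu*w).sum()/w.sum(),(vv*w).sum()/w.sum()
        out.append(onplane(p,u,v,42)[:2])
    return np.array(out)
b0=beads(t,[[525,140],[536,109],[521,86],[493,80],[467,99],[464,133],[488,149]])
b1=beads(p,[[538,136],[545,108],[511,68],[470,77],[453,112],[463,141],[495,161]])
print(np.round(b0,1).tolist(),np.round(b1,1).tolist());print(np.round(np.linalg.norm(b0[:,None]-b1[None],axis=2)).min(1))
print(np.hypot(*(b0-[498,113]).T),np.hypot(*(b1-[498,113]).T))
"
```

```text
[[525.6, 140.5], [535.3, 110.1], [520.7, 87.2], [493.1, 81.7], [466.4, 100.6], [464.2, 134.1], [487.8, 150.4]] [[538.4, 136.5], [545.3, 108.3], [512.0, 68.4], [469.6, 78.4], [452.6, 112.7], [462.5, 142.8], [495.7, 160.0]]
[13. 10. 21. 23. 18.  9. 12.]
[38.93285116 37.41773589 34.35209194 31.68416689 33.97456578 39.90313924
 38.74490688] [46.73812947 47.51691939 46.75316626 44.7116942  45.39516048 46.30725024
 47.01629581]
```

Every bead has moved at least 9 mm. Now back to the rail.

```bash
python3 -m handwheel '[{"delta_pos":[0,-0.4,0],"yaw":0},{"delta_pos":[0,0,-1.5],"yaw":0},{"delta_pos":[0,0,-2],"yaw":0},{"delta_pos":[0,0,-2],"yaw":0},{"delta_pos":[0,0,-0.5],"yaw":0},{"delta_pos":[0,0,0],"yaw":0},{"delta_pos":[0,0,0],"yaw":0},{"delta_pos":[0,0,0],"yaw":0}]'
```

```text
clock: 14.93
eef_pos: [583.2, -108.0, 239.3]
tool_rot: [-3.141, 0.002, 3.077]
force: [-0.1, -0.5, -1.9]
width: 10.6
gripper_force: 59.2
```

```bash
python3 -m handwheel '[{"delta_pos":[0.6,0,-0.1],"yaw":0},{"delta_pos":[1.2,-0.05,0],"yaw":0},{"delta_pos":[1.4,-0.05,0],"yaw":0},{"delta_pos":[1.2,-0.05,0],"yaw":0},{"delta_pos":[0.9,-0.05,0],"yaw":0},{"delta_pos":[0.57,0,0],"yaw":0},{"delta_pos":[0,0,0],"yaw":0},{"delta_pos":[0,0,0],"yaw":0},{"delta_pos":[0,0,0],"yaw":0}]'
```

```text
clock: 15.68
eef_pos: [640.4, -110.0, 237.2]
tool_rot: [-3.142, -0.001, 3.077]
force: [0.8, -0.6, -0.6]
width: 11.4
gripper_force: 59.2
```

```bash
python3 -m handwheel '[{"delta_pos":[0.13,0,-0.2],"yaw":0},{"delta_pos":[0,0,-0.4],"yaw":0},{"delta_pos":[0,0,-0.4],"yaw":0},{"delta_pos":[0,0,-0.4],"yaw":0},{"delta_pos":[0,0,-0.2],"yaw":0},{"delta_pos":[0,0,0],"yaw":0},{"delta_pos":[0,0,0],"yaw":0},{"delta_pos":[0,0,0],"yaw":0}]'
```

```text
clock: 16.35
eef_pos: [642.2, -109.9, 221.0]
tool_rot: [-3.142, 0.0, 3.077]
force: [-1.4, 0.0, -1.0]
width: 11.0
gripper_force: 59.5
```

```bash
python3 -m handwheel '[{"delta_pos":[0.03,0.5,0.05],"yaw":0},{"delta_pos":[0.07,1.0,0],"yaw":0},{"delta_pos":[0.07,1.0,0],"yaw":0},{"delta_pos":[0.06,1.0,0],"yaw":0},{"delta_pos":[0.07,1.0,0],"yaw":0},{"delta_pos":[0.06,1.0,0],"yaw":0},{"delta_pos":[0.07,1.0,0],"yaw":0},{"delta_pos":[0.07,1.0,0],"yaw":0},{"delta_pos":[0.06,1.0,0],"yaw":0},{"delta_pos":[0.07,1.0,0],"yaw":0}]'
python3 -m handwheel '[{"delta_pos":[0.07,1.0,0],"yaw":0},{"delta_pos":[0.06,1.0,0],"yaw":0},{"delta_pos":[0.07,1.0,0],"yaw":0},{"delta_pos":[0.06,1.0,0],"yaw":0},{"delta_pos":[0.07,1.0,0],"yaw":0},{"delta_pos":[0.07,1.0,0],"yaw":0},{"delta_pos":[0.06,0.9,0],"yaw":0},{"delta_pos":[0,0,0],"yaw":0},{"delta_pos":[0,0,0],"yaw":0},{"delta_pos":[0,0,0],"yaw":0}]'
```

```text
clock: 17.18
eef_pos: [648.5, -13.8, 221.5]
tool_rot: [3.142, -0.0, 3.077]
force: [-0.9, -1.3, -1.5]
width: 11.3
gripper_force: 59.2
clock: 18.02
eef_pos: [653.1, 53.2, 221.5]
tool_rot: [-3.141, 0.0, 3.076]
force: [-0.1, -0.7, -2.8]
width: 11.4
gripper_force: 59.2
```

```bash
python3 - <<'E'
from h import *
q=get_image("side");p=get_image("top")
im=np.hstack([cv2.resize(q["color"][130:250,270:400],(433,400),interpolation=2),cv2.resize(p["color"][115:195,220:290],(350,400),interpolation=2)])
cv2.imwrite("pics/g4.png",im[:,:,::-1])
E
```

```text
(no output)
```

View pics/g4.png

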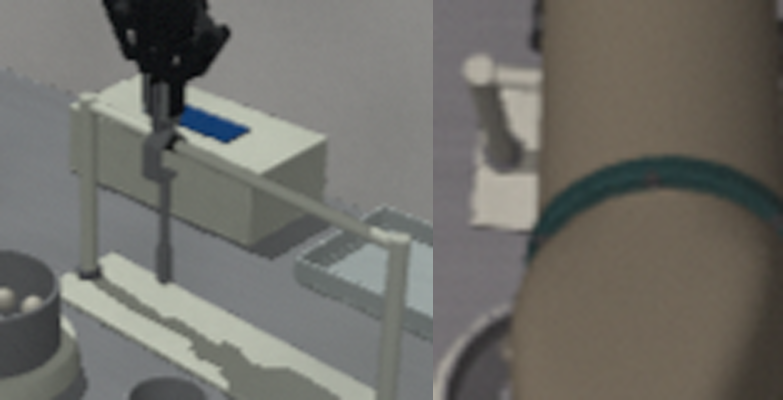

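The hook covers the band, and a little of the band shows at its right edge at (172,143). I lower slightly and release.

```bash
python3 -m handwheel '[{"delta_pos":[0,0.03,-0.06],"yaw":0},{"delta_pos":[0,0,0],"yaw":0},{"delta_pos":[0,0,0],"yaw":0},{"delta_pos":[0,0,0],"yaw":0}]'
python3 -m handwheel '[{"delta_pos":[0,0,0],"yaw":0},{"delta_pos":[0,0,0],"yaw":0},{"delta_pos":[0,0,0],"yaw":0},{"delta_pos":[0,0,0],"yaw":0},{"delta_pos":[0,0,0],"yaw":0},{"delta_pos":[0,0,0],"yaw":0},{"delta_pos":[0,0,0],"yaw":0},{"delta_pos":[0,0,0],"yaw":0}]' 1
python3 -m handwheel '[{"delta_pos":[0,0,1],"yaw":0},{"delta_pos":[0,0,2],"yaw":0},{"delta_pos":[0,0,2],"yaw":0},{"delta_pos":[0,0,2],"yaw":0},{"delta_pos":[0,0,2],"yaw":0},{"delta_pos":[-4,0,0],"yaw":0},{"delta_pos":[-4,0,0],"yaw":0},{"delta_pos":[-1,-4,0],"yaw":0},{"delta_pos":[-1,-4,0],"yaw":0},{"delta_pos":[-1,-4,0],"yaw":0}]'
python3 -m handwheel '[{"delta_pos":[0,-4,0],"yaw":0},{"delta_pos":[0,-4,0],"yaw":0},{"delta_pos":[0,-4,0],"yaw":0},{"delta_pos":[0,-4,0],"yaw":0},{"delta_pos":[0,0,0],"yaw":0},{"delta_pos":[0,0,0],"yaw":0},{"delta_pos":[0,0,0],"yaw":0},{"delta_pos":[0,0,0],"yaw":0},{"delta_pos":[0,0,0],"yaw":0}]'
python3 - <<'E'
from h import *
q=get_image("side");p=get_image("top")
im=np.hstack([cv2.resize(q["color"][130:250,270:400],(433,400),interpolation=2),cv2.resize(p["color"][115:195,220:290],(350,400),interpolation=2)])
cv2.imwrite("pics/g5.png",im[:,:,::-1])
for P in(p,q):
    C=cloud(P);m=(C[...,2]>202)&(C[...,2]<240)&(np.hypot(C[...,0]-653,C[...,1]-54)<40)
    print(m.sum(),C[m].mean(0) if m.any() else "",[np.round(np.percentile(C[m],k,axis=0)) for k in(3,97)] if m.any() else "")
E
```

```text
clock: 18.45
eef_pos: [653.1, 54.1, 220.9]
tool_rot: [3.142, -0.0, 3.076]
force: [0.4, 0.2, -1.0]
width: 10.9
gripper_force: 59.2
clock: 19.12
eef_pos: [653.1, 54.4, 220.9]
tool_rot: [3.142, -0.0, 3.077]
force: [-1.0, -0.2, -0.4]
width: 86.0
gripper_force: 0.0
clock: 19.95
eef_pos: [542.4, -66.0, 312.2]
tool_rot: [3.141, 0.002, 3.08]
force: [1.0, 0.2, -1.2]
width: 85.3
gripper_force: 0.0
clock: 20.7
eef_pos: [543.6, -223.8, 311.2]
tool_rot: [3.141, 0.0, 3.08]
force: [-0.9, -0.1, -0.7]
width: 85.3
gripper_force: 0.0
63 [652.05788529  54.10565995 227.2141845 ] [array([641.,  48., 206.]), array([666.,  60., 235.])]
110 [649.78794128  53.24529775 219.67323316] [array([639.,  48., 203.]), array([665.,  64., 234.])]
```

View pics/g5.png

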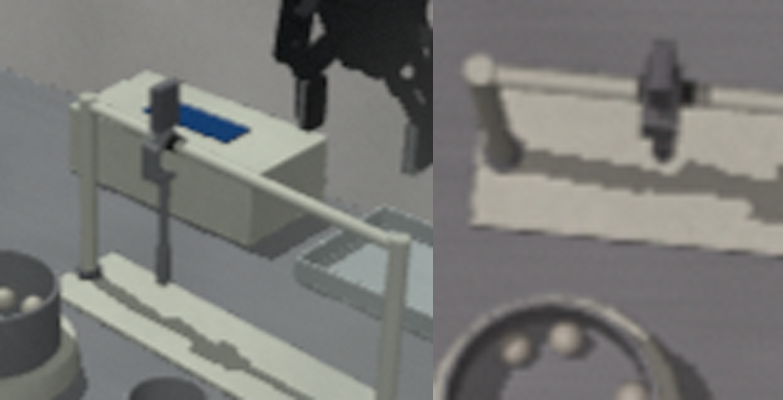

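The stirrer hangs upright on the band. The hook is centred at about (661,90) in the crop and the band spans about 638 to 695, so the offset is under 3 mm. The beads are in the dish. I wait a second and hand in.

```bash
python3 -m handwheel '[{"delta_pos":[0,0,0],"yaw":0},{"delta_pos":[0,0,0],"yaw":0},{"delta_pos":[0,0,0],"yaw":0},{"delta_pos":[0,0,0],"yaw":0},{"delta_pos":[0,0,0],"yaw":0},{"delta_pos":[0,0,0],"yaw":0},{"delta_pos":[0,0,0],"yaw":0},{"delta_pos":[0,0,0],"yaw":0},{"delta_pos":[0,0,0],"yaw":0},{"delta_pos":[0,0,0],"yaw":0}]' >/dev/null; python3 -c "
from h import *
print(ctrl.finish_job())"
```

```text
the job is handed in; nothing more can be done
None
```

I stirred the beads three full turns clockwise, re-hooked the stirrer where it had hung, slid it to the black band and let go; it hangs upright within about 3 mm of the band's centre with all seven beads in the dish, and the job is handed in (no verdict was shown).

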